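# Sweep the loose brass off the cutting board into its tray

### The job

Clear the cutting board: with the fingertips, sweep the four loose brass fittings (two rings, a D-ring and a buckle) off the end of the board into the empty undivided tray. Only push them along the board; do not pinch, lift or press hard on any of them. Leave the spool, the wax, the tin, everything else on the bench and both trays where they are.

Things in the scene. Friction and masses are not known exactly. Their poses are not given: they have to be found in the camera images.
- board: Leatherworker's cutting board, 280 mm along its x, 300 mm along its y: a 35 mm beech slab with a dark green mat bonded on top, on two cleats. Fixed. Its flat top is 75 mm above the bench. Origin on the bench under its middle; z up, y across the bench towards the two ends where the trays stand. The ends (y = +150 and -150 mm) have no rim.
- catch_tray: The empty, undivided open wooden tray at one end of the board, left or right: 300 mm along x, 170 mm along y, 34 mm high, 5 mm walls and floor, loose, 0.6 kg. Origin at the centre of its underside, axes parallel to the board's. Its long inner wall stands 12 mm under the board's overhanging end, whose underside is 40 mm above the bench, so what slides off that end drops straight into it. Its centre is 223 mm from the board's middle.
- divided_tray: A tray of the same outer size at the board's opposite end, split into three compartments holding small steel rivets, caps and pins. Origin and axes as for the other tray. Nothing else belongs in it.
- ring_a: Loose brass ring lying flat on the board: 46 mm outside, round wire 7 mm thick, about 36 g. Origin at the centre of its underside, z up.
- ring_b: A second, identical brass ring. Origin at the centre of its underside.
- dee: Loose brass D-ring lying flat on the board: wire 7 mm thick, straight side 46 mm long along its x, 27 mm across along its y, about 30 g. Origin under its centre of mass; the straight side's outer edge is at y = -11 mm, the top of the bow at y = +15 mm.
- buckle: Loose brass single-prong buckle lying flat on the board: rectangular frame 48 mm along its x, 55 mm along its y, wire 7 mm thick, prong along y across the middle, about 45 g. Origin at the centre of its underside.
- spool: Small upright wooden spool of waxed thread, 40 mm across, 44 mm high, 50 g, on the board between the two rows of fittings; a bystander; origin at the centre of its underside, z up.
- wax: Round cake of beeswax, 47 mm across, 28 mm high, 60 g, in the same middle row; a bystander; origin at the centre of its underside, z up.
- tin: Round flat tin with a dark lid, 54 mm across, 23 mm high, 80 g, in the same middle row; a bystander; origin at the centre of its underside, z up.
- jar: Glass jar with a metal lid, 72 mm across, 95 mm high, standing on the bench just beyond the board; a bystander; origin at the centre of its underside, z up.
- brush: Bench brush lying on the bench to the right of the trays, about 275 mm long along its x, 42 mm high; a bystander; origin on its underside, near the middle.
- hammer: Hammer lying on the bench to the left of the trays, along its x; a bystander; origin on its underside.

How it is judged:
By the outcome, as a careful person would: the job done as asked, in the order asked, and still so for the second after the job is handed in, with the robot touching nothing.
It also fails if it takes over 72 s, if anything falls off the work surface, if the arm or the gripper's body presses on something with over 40 N, if the wrist force passes 120 N, or if a joint passes its speed limit or range.

### The arm

A 6-joint arm with a two-finger parallel gripper is mounted at the origin on the work surface. World frame = base frame: x ahead of the robot, y to its left, z up, the work surface at z = 0. Lengths are in mm, angles in rad, forces in N, time in s.
With the tool pointing down it reaches from about 275 to 825 mm from the base axis. Payload 4.9 kg.
Tool frame: the origin (TCP) lies at the very end of the fingers, on their centre line; the grasp point (between the pads) lies 19 mm behind it; z points along the fingers, y is the line along which they close (so a half turn about z gives the same grasp; the last joint's range is limited). The gripper opens to 85 mm and grips with 20 to 120 N. Pads are 22 mm wide; open, the fingers measure 114 mm over their backs; the gripper's body (76 mm by 85 mm) begins 54 mm behind the grasp point. The pads swing forward as they close: fully open they stand 13 mm farther back than shut.
Start: joints at [-1.413, 0.326, -0.193, 1.052, 0, 1.437], TCP at [158.234, -526.764, 231.281] pointing down, gripper open.
Joint ranges: [-2.65, 2.65], [-0.97, 1.79], [-1.3, 1.35], [-1.93, 2.1], [-1.47, 1.37], [-3.14, 3.14]. Speed limits (rad/s): [2.57, 2.57, 3.14, 3.14, 3.14, 3.14].

### API

Orientations are given as [roll, pitch, yaw] about the fixed x, y, z axes, in that order (R = Rz(yaw) Ry(pitch) Rx(roll)).
In Python, from bench import bot, solve_ik, imaging gives the robot as it stands. Calls block until the motion is done:
- bot.move_ptp(position, orientation): joint-space move of the TCP to a pose.
- bot.movel(position, rot=None, max_speed=150, threshold=None): straight line of the TCP; rot=None keeps the orientation; max_speed is the mean speed in mm/s. With threshold (N) it stops when the force on the tool has changed by that much, and returns True; else False.
- bot.move_j(angles): joint-space move.
- bot.grip(opening, effort=None): opening from 0.0 (shut) to 1.0 (fully open); effort is the grip in N (None keeps the last); returns when the fingers have stopped.
- bot.dwell(seconds).
- solve_ik(position, orientation): joint angles nearest the present ones, or None.
- bot.get_state(): the state.
- imaging.capture(name): name is "side" or "top" or "wrist"; returns the picture (480x640x3 uint8, blue, green, red); there is no depth.
- imaging.camera_model(name): a dict with "K" (3x3 intrinsics, pixels), "position" and "rotation" of the camera in the world. Camera axes: x right, y up, looking along -z (the intrinsics and any distortion apply to the point x, -y, -z); pixel columns grow to the right and rows downward; lengths in mm; the calibration is good to about 2 mm. A picture is of the moment at which its call begins: read the wrist's pose just before it. camera_model takes no time and is no camera call; for the wrist camera it gives the pose at the moment of the call.
A pose or a line that the arm cannot do raises bot.IKError and nothing moves.
- bot.sign_off(): hands the job in; it is judged then, once.
The state is a dict: "t": time; "qpos": joint angles; "joint_velocities": joint speeds; "effort": joint torques, N m; "tcp_pos": TCP position; "orientation": TCP orientation; "contact_force": force on the tool from outside, world axes, zero at the start; "wrist_torque": the same for the moment, N m; "opening": opening from 0.0 (shut) to 1.0 (fully open); "gripper_force": force on a finger pad.
Only numpy, scipy, OpenCV 4.12 (cv2) and the standard library are available. Lean on these libraries where they do the work, as an engineer would, in place of code of your own. Each camera call takes 0.05 s, during which the arm holds its last target. There are 200 camera calls.

## Working session

There is one attempt and no reset: what is moved stays moved. The work goes in short steps, each a Python script; the robot and the scene stay as the last script left them, time stands still between calls to the robot, and variables do not carry over. Pictures are saved under pics/ and viewed, at most 10 in all, crops included, and the job is handed in when it is done.

```bash
mkdir -p pics
python3 - <<'E'
from bench import bot, imaging
import cv2, numpy as np
for n in ("top","side"):
    im=imaging.capture(n); cv2.imwrite(f"pics/{n}0.png",im)
    c=imaging.camera_model(n); print(n,{k:np.round(np.array(v),3).tolist() if not isinstance(v,str) else v for k,v in c.items()})
print(bot.get_state()["t"],bot.get_state()["orientation"])
E
```

```text
top {'K': [[435.206, 0.0, 314.621], [0.0, 435.206, 233.65], [0.0, 0.0, 1.0]], 'position': [421.317, 13.331, 1083.209], 'rotation': [0.189, -0.003, -1.586]}
side {'K': [[519.571, 0.0, 315.583], [0.0, 519.571, 241.32], [0.0, 0.0, 1.0]], 'position': [1446.041, 987.595, 940.142], 'rotation': [0.966, -0.025, 2.456]}
0.1 [-3.13999594e+00 -1.79813683e-04  2.91812430e-01]
```

View pics/top0.png

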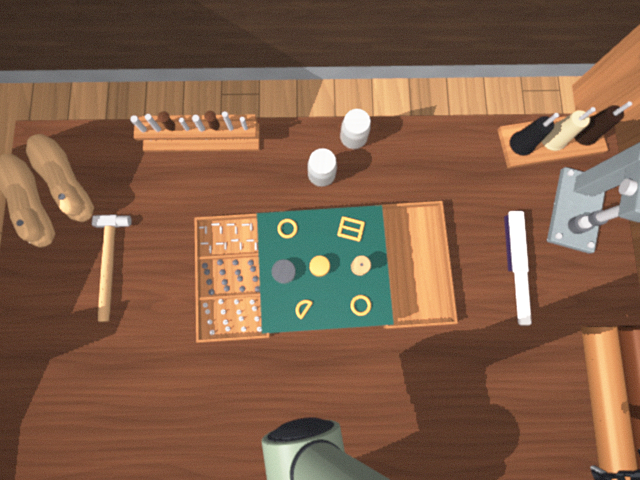

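View pics/side0.png

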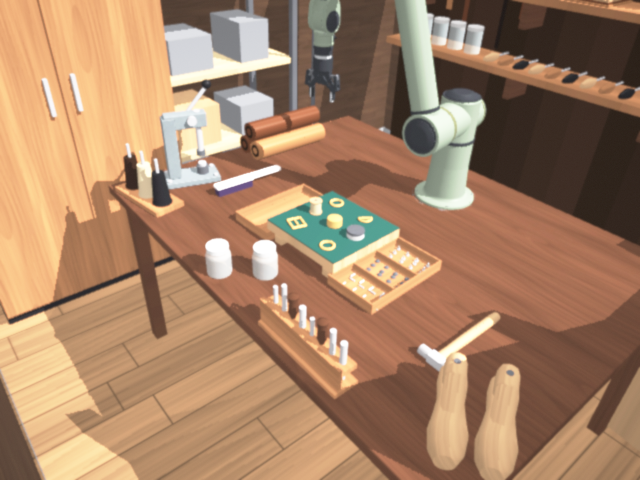

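The top view shows the green board, corners near (258,212), (383,206), (393,325) and (262,333). The empty tray is on its right, which is -y. Far row: ring (288,228) and buckle (351,229). Near row: dee (304,309) and ring (361,305). The middle row at v≈267 holds the tin, wax and spool. The side view agrees.

```bash
cat > h.py <<'E'
from bench import bot, solve_ik, imaging
import cv2, numpy as np
from scipy.spatial.transform import Rotation as Ro
def cast(name,px,z):
    c=imaging.camera_model(name); K=np.array(c["K"]); r=np.array(c["rotation"])
    R=r if r.shape==(3,3) else Ro.from_euler("xyz",r).as_matrix()
    p=np.c_[np.atleast_2d(px),np.ones(len(np.atleast_2d(px)))]@np.linalg.inv(K).T
    d=(p*[1,-1,-1])@R.T; o=np.array(c["position"])
    return (o+d*((z-o[2])/d[:,2])[:,None])[:,:2]
def board(im):
    h=cv2.cvtColor(im,cv2.COLOR_BGR2HSV); m=cv2.inRange(h,(70,80,30),(95,255,255))
    m=cv2.morphologyEx(m,cv2.MORPH_OPEN,np.ones((3,3)))
    c=max(cv2.findContours(m,cv2.RETR_EXTERNAL,cv2.CHAIN_APPROX_NONE)[0],key=cv2.contourArea)
    w=cast("top",cv2.convexHull(c)[:,0].astype(float),75).astype(np.float32)
    return cv2.minAreaRect(w),cv2.convexHull(c)
def fittings(im,hull):
    h=cv2.cvtColor(im,cv2.COLOR_BGR2HSV); a=np.zeros(im.shape[:2],np.uint8); cv2.fillPoly(a,[hull],255)
    m=cv2.inRange(h,(10,80,110),(40,255,255))&a
    out=[]
    for c in cv2.findContours(m,cv2.RETR_EXTERNAL,cv2.CHAIN_APPROX_NONE)[0]:
        if cv2.contourArea(c)<60: continue
        w=cast("top",c[:,0].astype(float),78.5).astype(np.float32)
        out.append((cv2.minAreaRect(w),w,c[:,0].mean(0)))
    return out
E
python3 - <<'E'
from h import *
im=cv2.imread("pics/top0.png"); b,hu=board(im); print(b); print(cv2.boxPoints(b).round())
for r,w,p in fittings(im,hu): print(p.round(),np.round(r[0],1),np.round(r[1],1),round(r[2],1),"x",w[:,0].min(),w[:,0].max(),"y",w[:,1].min(),w[:,1].max())
E
```

```text
((535.1780395507812, -11.00372314453125), (278.808349609375, 297.0411071777344), 2.9434919357299805)
[[ 388.  130.]
 [ 404. -166.]
 [ 682. -152.]
 [ 667.  144.]]
[303. 308.] [443.8  38.3] [27.7 46.8] 55.2 x 419.72516 460.07944 y 15.744805 54.65787
[360. 305.] [446.9 -93.7] [45.9 45. ] 89.1 x 424.3425 469.53854 y -116.72956 -70.70672
[360. 265.] [537.9 -97.3] [40.7 46.5] 43.5 x 515.2428 559.5002 y -120.21434 -75.65001
[319. 266.] [538.7  -1.7] [46.4 48.9] 89.2 x 514.2542 563.1317 y -24.98915 21.616846
[287. 228.] [629.7  72.3] [47.2 45.8] 89.6 x 606.7238 652.5436 y 48.67089 95.81997
[351. 228.] [625.3 -77.9] [57.5 50.3] 74.8 x 594.9351 655.582 y -109.72755 -45.194782
```

```bash
cat >> h.py <<'E'
C=np.array([535.2,-11.0]); A=np.deg2rad(2.94); EX=np.array([np.cos(A),np.sin(A)]); EY=np.array([-np.sin(A),np.cos(A)])
def W(b,z): return [*(C+b[0]*EX+b[1]*EY),z]
def B(w): d=np.asarray(w)-C; return np.stack([d@EX,d@EY],-1)
def ROT(s=-1): return [np.pi,0,A+s*np.pi/2]
E
python3 - <<'E'
from h import *
im=cv2.imread("pics/top0.png"); b,hu=board(im)
for r,w,p in fittings(im,hu): 
    q=B(w); print(p.round(),B(r[0]).round(1),q.min(0).round(1),q.max(0).round(1))
for s in(1,-1):
    for bx,by in((85,0),(85,-165),(95,130),(-90,95),(-90,-165)):
        q=solve_ik(W((bx,by),78),ROT(s)); print(s,None if q is None else np.round(q,2))
# touch test on bare mat, behind the buckle
bot.grip(0.25)
bot.move_ptp(W((93,5),130),ROT(-1) if solve_ik(W((93,5),130),ROT(-1)) is not None else ROT(1))
bot.movel(W((93,5),88),max_speed=100)
hit=bot.movel(W((93,5),73),max_speed=15,threshold=3)
s=bot.get_state(); print(hit,s["t"],s["tcp_pos"],s["contact_force"],s["opening"],s["orientation"])
bot.movel([*s["tcp_pos"][:2],s["tcp_pos"][2]+2.0],max_speed=20)
cv2.imwrite("pics/top1.png",imaging.capture("top")); cv2.imwrite("pics/w1.png",imaging.capture("wrist"));print(bot.get_state()["tcp_pos"])
E
```

```text
[303. 308.] [-88.7  53.9] [-112.8   30.8] [-72.5  70.7]
[360. 305.] [-92.4 -78. ] [-115.3 -101.5] [-69.5 -55. ]
[360. 265.] [ -1.7 -86.3] [ -24.2 -109.6] [ 20.1 -64.4]
[319. 266.] [4.  9.1] [-20.5 -14.5] [28.2 32.7]
[287. 228.] [98.6 78.3] [75.2 54.6] [121.3 102.1]
[351. 228.] [ 86.6 -71.5] [  55.4 -104. ] [117.8 -38.1]
1 [-0.13  0.59 -0.2   0.79  0.    1.39]
1 [-0.38  0.64 -0.1   0.83  0.    1.14]
1 [ 0.08  0.61 -0.15  0.81  0.    1.6 ]
1 [ 0.01  0.32 -0.66  0.59  0.    1.53]
1 [-0.53  0.38 -0.56  0.63  0.    0.99]
-1 [-0.13  0.59 -0.2   0.79  0.   -1.75]
-1 [-0.38  0.64 -0.1   0.83  0.   -2.  ]
-1 [ 0.08  0.61 -0.15  0.81  0.   -1.54]
-1 [ 0.01  0.32 -0.66  0.59  0.   -1.61]
-1 [-0.53  0.38 -0.56  0.63  0.   -2.15]
True 4.7667 [627.64697619  -1.20464916  75.16210781] [-0.05945834 -0.25708462  5.28408364] 0.24605256266482595 [ 3.14120633e+00  8.17995444e-05 -1.51944963e+00]
[627.36182212  -1.17020938  76.8253501 ]
```

View pics/w1.png

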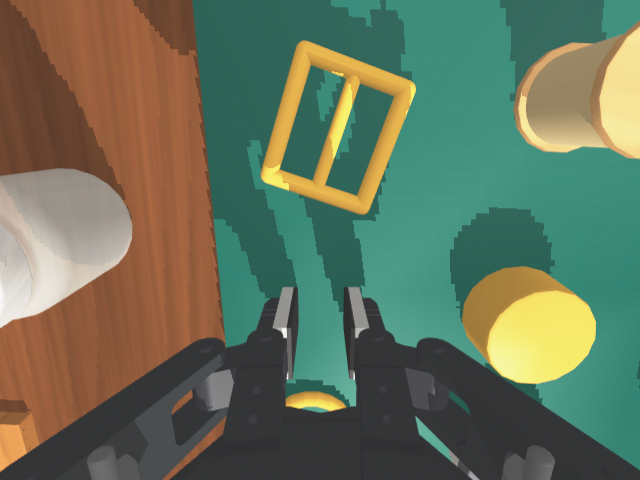

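The wrist view shows the fingertips about 2 mm above the mat. The buckle is straight ahead at (340,125), and ring, wax and spool are clear of the fingers. I'll sweep the buckle now.

```bash
cat >> h.py <<'E'
def sweep(bx,end=-160,v=70):
    z=76.8; bot.movel(W((bx,end),z),max_speed=v)
    s=bot.get_state(); print("end",round(s["t"],2),np.round(s["tcp_pos"],1),np.round(s["contact_force"],2))
E
python3 - <<'E'
from h import *
bot.movel(W((86.6,0),76.8),max_speed=40)
sweep(86.6)
bot.dwell(0.2)
cv2.imwrite("pics/top2.png",imaging.capture("top")); cv2.imwrite("pics/w2.png",imaging.capture("wrist"))
cv2.imwrite("pics/m2.png",np.hstack([cv2.resize(cv2.imread("pics/w2.png"),(400,300)),cv2.imread("pics/top2.png")[180:360,180:480].repeat(1,0)[:].copy() if 0 else cv2.resize(cv2.imread("pics/top2.png")[150:375,180:480],(400,300))]))
E
```

```text
end 7.94 [ 629.9 -166.    76.8] [0.45 0.25 0.47]
```

View pics/m2.png

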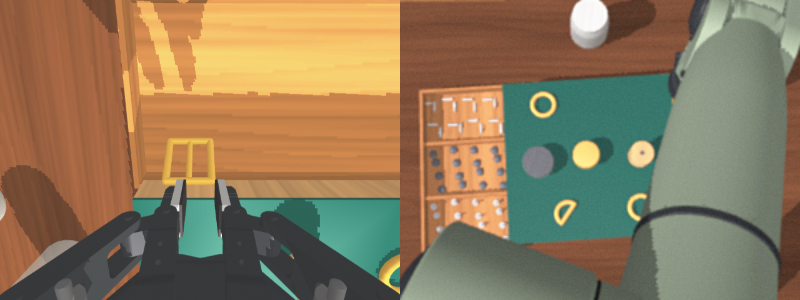

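The buckle is seen past the board's end at (190,160) in the wrist half. The mat edge is at row 197, so the buckle looks to be in the tray. I'll check its size after lifting, then sweep the far ring.

Run:
```python
from h import *
bot.movel(W((86.6,-150),150),max_speed=150)
im=imaging.capture("wrist"); cv2.imwrite("pics/w3.png",im)
bot.movel(W((98.6,128),150),max_speed=200)
bot.movel(W((98.6,128),76.8),max_speed=80)
sweep(98.6)
bot.movel(W((98.6,-140),150),max_speed=150)
im2=imaging.capture("wrist")
cv2.imwrite("pics/m3.png",np.hstack([cv2.resize(i,(400,300)) for i in (im,im2)]))
```

```text
end 15.81 [ 641.9 -165.6   76.8] [-0.74 -0.69  0.9 ]
```

View pics/m3.png

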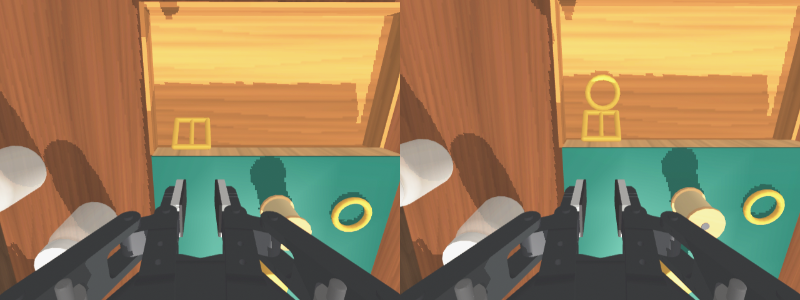

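Both the buckle (left half, (192,133)) and the far ring (right half, (603,92)) are in the catch tray, and the spool and near ring haven't moved. Next is the near row, ring first and then the dee.

Run:
```python
from h import *
bot.movel(W((-92.4,-28),150),max_speed=200)
bot.movel(W((-92.4,-28),76.8),max_speed=80)
sweep(-92.4)
bot.movel(W((-92.4,-140),150),max_speed=150)
im=imaging.capture("wrist")
bot.movel(W((-90.5,97),150),max_speed=200)
bot.movel(W((-90.5,97),76.8),max_speed=80)
bot.movel(W((-90.5,-60),76.8),max_speed=70)
im2=imaging.capture("wrist"); print(bot.get_state()["t"],bot.get_state()["contact_force"])
cv2.imwrite("pics/m4.png",np.hstack([cv2.resize(i,(400,300)) for i in (im,im2)]))
```

```text
end 20.88 [ 451.1 -175.2   76.8] [0.51 0.01 0.07]
26.425 [-0.33836073  0.6087299  -0.13881079]
```

View pics/m4.png

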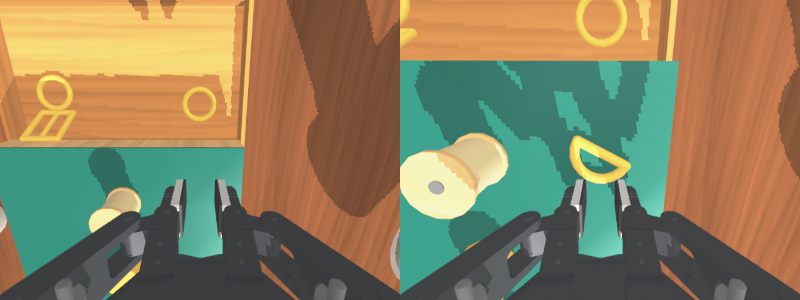

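The near ring is in the tray, at (200,104) in the left half. The dee at (600,160) is centred across both fingertips, so I'll finish its sweep, retreat and check.

Run:
```python
from h import *
sweep(-90.5)
bot.movel(W((-90.5,-140),160),max_speed=150)
im=imaging.capture("wrist")
bot.move_j([-1.413,0.326,-0.193,1.052,0,-1.7]); bot.dwell(0.3)
t=imaging.capture("top"); cv2.imwrite("pics/top5.png",t)
print(bot.get_state()["t"])
cv2.imwrite("pics/m5.png",np.hstack([cv2.resize(im,(400,300)),cv2.resize(t[150:375,180:480],(400,300))]))
b,hu=board(t); print(b)
for r,w,p in fittings(t,hu): print(p.round(),B(r[0]).round(1))
d=cv2.absdiff(t,cv2.imread("pics/top0.png")).max(2)>60
print([ (x[0]+x[2]//2,x[1]+x[3]//2,x[4]) for x in cv2.connectedComponentsWithStats(d.astype(np.uint8))[2][1:] if x[4]>8])
```

```text
end 28.0 [ 452.9 -175.    76.8] [-0.12 -0.27  0.75]
30.8583
((535.1315307617188, -11.024826049804688), (278.8306579589844, 297.0350341796875), 2.916175127029419)
[360. 265.] [ -1.7 -86.3]
[319. 266.] [4.  9.1]
[(np.int32(351), np.int32(229), np.int32(395)), (np.int32(287), np.int32(228), np.int32(230)), (np.int32(407), np.int32(227), np.int32(28)), (np.int32(360), np.int32(305), np.int32(239)), (np.int32(304), np.int32(309), np.int32(195)), (np.int32(623), np.int32(407), np.int32(11)), (np.int32(614), np.int32(466), np.int32(684)), (np.int32(628), np.int32(478), np.int32(22)), (np.int32(614), np.int32(479), np.int32(12))]
```

View pics/m5.png

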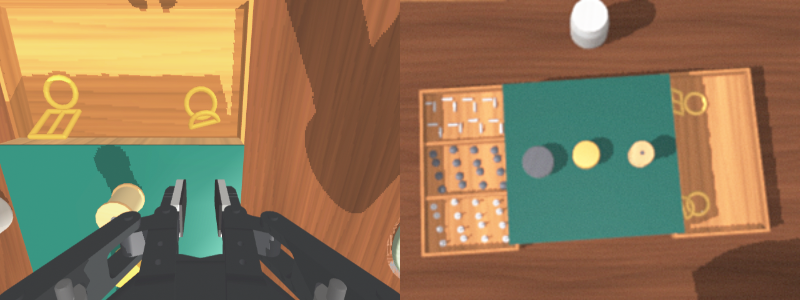

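All four fittings are in the catch tray: buckle and ring at about (690,102), ring and dee at about (695,207). The spool, wax, tin and both trays haven't moved.

```bash
python3 -c "
from bench import bot
print(bot.sign_off())"
```

```text
the job is handed in; nothing more can be done
None
```

I swept both rings, the D-ring and the buckle off the board into the empty tray and handed the job in at about 31 s; the final top view shows nothing else moved.

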